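# Produce shelf to night setting: light off, fan on

### The arm

A 6-joint arm with a two-finger parallel gripper is mounted at the origin on a cart in front of the work surface, level with it; the furniture and walls round the work are solid. World frame = base frame: x ahead of the robot, y to its left, z up, the work surface at z = 0. Lengths are in mm, angles in rad, forces in N, time in s.
With the tool pointing down it reaches from about 275 to 1000 mm from the base axis. Payload 8.4 kg.
Tool frame: the origin (TCP) lies at the very end of the fingers, on their centre line; the grasp point (between the pads) lies 19 mm behind it; x points along the fingers, y is the direction in which the jaws open and shut, and the axes are right-handed (so a half turn about x gives the same grasp; the last joint's range is limited). The gripper opens to 85 mm and grips with 20 to 120 N. Pads are 22 mm wide; open, the fingers measure 114 mm over their backs; the gripper's body (76 mm by 85 mm) begins 54 mm behind the grasp point. The pads swing forward as they close: fully open they stand 13 mm farther back than shut.
Start: joints at [-1.193, 0.353, 1.633, -0, 1.155, -0.002], TCP at [231.708, -580.465, 231.281] pointing down, gripper open.
Joint ranges: [-2.63, 2.63], [-0.92, 2.1], [0.06, 2.66], [-1.3, 4.44], [0, 2.69], [-3.02, 3.02]. Speed limits (rad/s): [2.22, 2.22, 2.79, 3.14, 3.14, 3.14].

### API

Orientations are given as [roll, pitch, yaw] about the fixed x, y, z axes, in that order (R = Rz(yaw) Ry(pitch) Rx(roll)).
In Python, from rig import r, grab_frame, camera_params, sign_off gives the robot as it stands.
- The arm moves only by the tool drive_tool, never from a script. Its argument "rows" is one flat list of numbers, 7 for each row, row after row: the shift along the tool's x, y, z in mm, then the turn, a rotation vector about the tool's x, y, z in degrees, then the opening in per cent of the stroke, from 0 (shut) to 100 (fully open). In form: [x, y, z, rx, ry, rz, fingers, x, y, z, rx, ry, rz, fingers, ...]. A call has 1 to 10 rows; each row is the pose to reach, as a shift and turn from the pose measured when the call began, along the tool's axes at that moment; what a row does not reach only later rows make up. A row lasts 1/8 s, in which the tool goes at most 62.5 mm and 10.7 degrees, less where a joint would pass 70% of its speed; a pose out of reach is approached as far as the arm can. A call with a gripper value outside its range is refused whole. The fingers move at their own pace and stop on an object; "newtons" is the grip in N (left out, the last holds). Time passes only in rows, so rows that repeat a pose let the fingers close. It gives the time, the measured TCP pose, the force and the opening at its end, in the units of the state.
- r.sense(): the state, without advancing time (a new reading comes with each control period).
- grab_frame(name): name is "side" or "top"; returns the picture (480x640x3 uint8, red, green, blue); there is no depth.
- camera_params(name): a dict with "vertical_fov" (degrees; the focal length in pixels is half the picture's height over the tangent of half this angle, whatever the lens; pixels are square), "cx", "cy" (the principal point, pixels), "pose" (4x4, takes a point from camera to world coordinates). Camera axes: x right, y down, z forward; pixel columns grow to the right and rows downward; lengths in mm; the calibration is good to about 2 mm. A picture is of the moment at which its call begins. camera_params takes no time and is no camera call.
- sign_off(): hands the job in, once; it reports no verdict.
The state is a dict: "clock": time; "qpos": joint angles; "qvel": joint speeds; "joint_efforts": joint torques, N m; "eef_pos": TCP position; "tcp_rot": TCP orientation; "contact_force": force on the tool from outside, world axes, zero at the start; "wrist_torque": the same for the moment, N m; "opening": opening from 0.0 (shut) to 1.0 (fully open).
Only numpy, scipy, OpenCV 4.12 (cv2) and the standard library are available. Lean on these libraries where they do the work, as an engineer would, in place of code of your own. Each camera call takes 0.05 s, during which the arm holds its last target.

### The job

Put the produce shelf into its night setting: switch its light off by flipping the yellow-tipped toggle on the box under the top board toward the front of the shelf, and switch its fan on by flipping the blue-tipped toggle toward the back, each snapped fully over. The onion, garlic and lemon must stay lying where they are on top of the shelf.

Things in the scene. Friction and masses are not known exactly. Their poses are not given: they have to be found in the camera images.
- produce_shelf: Fixed wooden shelf on the worktop, 340 mm wide, open in front and at the sides. Origin: middle of the width, on the worktop; own x points to its back, y left seen from the front, z up. Base board 14 mm thick, x -90 to +70 mm. Back panel's front face x +54 mm; brackets only at the back corners (x over +7 mm). Between base and top board stands the grey switch box with two toggles.
- board_edge (a point): Lower front edge of the shelf's top board, mid-width (shelf frame x -65, z 185 mm); shelf's axes. The board reaches from here to the back; its rails rise to z 214 mm. It overhangs the toggles by 20 mm, so a gripper must reach in from the front, tilted about 30 to 45 degrees from vertical.
- switch_row (a point): Point on the line (along the shelf's y) of the toggles' pivots, at the shelf's mid-width (shelf frame x -45, z 37 mm), NOT the box's middle: the box is fixed anywhere up to 50 mm left or right of here and that offset is not reported; find it by touch or camera. Box: 44 mm deep centred on this line, 136 mm along y, top z 40 mm. Toggles 35 mm left (yellow, light) and right (blue, fan) of its middle.
- light_switch (a joint): Angle of the yellow-capped light toggle: 0 upright, +0.35 leaning to the shelf's back (on), -0.35 to its front (off). Starts near +0.35. Bat 42 mm long from its pivot; from 16 mm up a round cap, 8 mm thick growing to 10 mm. It swings only front-to-back, is rigid sideways, stays at either end by spring (about 5 N at the cap to move it) and snaps over past upright.
- fan_switch (a joint): Angle of the blue-capped fan toggle, 70 mm right (-y of the shelf) of the light toggle and of the same make: 0 upright, +0.35 leaning to the shelf's back (on), -0.35 to its front (off). Starts near -0.35.
- onion_1: loose red onion, about 84 x 81 x 82 mm, lying on the shelf's top board (z 201 mm); origin at its underside. A bystander.
- garlic_1: loose garlic bulb, about 56 mm, lying on the shelf's top board; origin at its underside. A bystander.
- lemon_1: loose lemon, about 71 x 53 x 51 mm, lying on the shelf's top board; origin at its underside. A bystander.

How it is judged (in metres and radians):
At the end, for the whole second after the job is handed in: The light toggle leans fully to the front (below -0.28 rad), the fan toggle fully to the back (above +0.28 rad), and onion, garlic and lemon each lie within 30 mm of where they started on the top board (value of joint light_switch below -0.28 rad and value of joint fan_switch above 0.28 rad and distance of each of onion_1, garlic_1, lemon_1 from where it was at the start of the episode below 0.03 m); the robot touches nothing.
It fails at once if the onion, garlic or lemon is shifted more than 30 mm (distance of any of onion_1, garlic_1, lemon_1 from where it was at the start of the episode above 0.03 m).
It also fails if it takes over 64 s, if anything falls off the work surface, if the arm or the gripper's body presses on something with over 40 N, if the wrist force passes 120 N, or if a joint passes its speed limit or range.

## Working session

There is one attempt and no reset: what is moved stays moved. The work goes in short steps, Python scripts to look and compute and a tool call to move; the robot and the scene stay as the last step left them, time stands still between calls to the robot, and variables do not carry over. Pictures are saved under pics/ and viewed, and the job is handed in when it is done.

Besides the shell and the picture viewer there is one more tool, called after ">>>" by a JSON object that holds its "op" and its "data". drive_tool: Moves the arm, as the interface text tells. Its arguments: {"type":"object","properties":{"rows":{"type":"array","items":{"type":"number"}},"newtons":{"type":"number"}},"required":["rows"]}

```bash
ls; mkdir -p pics
python3 - <<'E'
from rig import r, grab_frame, camera_params
import cv2
print(r.sense())
for n in("side","top"):
    print(n,camera_params(n)); cv2.imwrite(f"pics/{n}0.png",grab_frame(n)[:,:,::-1])
E
```

```text
pics
{'clock': 0.0, 'qpos': array([-1.19341039e+00,  3.53688152e-01,  1.63414025e+00,  2.79349300e-05,
        1.15517829e+00, -2.43046033e-03]), 'qvel': array([ 8.83931025e-04, -4.38613083e-05, -4.43635374e-04, -3.79622111e-04,
        1.95922887e-03,  1.76042940e-04]), 'joint_efforts': array([ 4.27058894e-04, -6.05247688e+01, -3.42073238e+01,  1.33699050e-04,
        9.36909928e-03,  7.74082878e-06]), 'eef_pos': array([ 231.53417321, -580.02026676,  230.53407184]), 'tcp_rot': array([-1.59128709,  1.56938206,  1.93011066]), 'contact_force': array([ 0.05372202, -0.08012401,  0.14858458]), 'wrist_torque': array([0.01946436, 0.0227007 , 0.03448751]), 'opening': 0.9991461684231211}
side {'vertical_fov': 44.755170621423616, 'cx': 310.04338121127967, 'cy': 232.15575539980156, 'pose': array([[-7.59809146e-01, -3.33177811e-01,  5.58285418e-01,
        -5.54087895e+01],
       [-6.49729897e-01,  4.19851310e-01, -6.33700196e-01,
         4.14598088e+02],
       [-2.32620197e-02, -8.44225932e-01, -5.35482450e-01,
         6.82659666e+02],
       [ 0.00000000e+00,  0.00000000e+00,  0.00000000e+00,
         1.00000000e+00]])}
top {'vertical_fov': 52.3252724598941, 'cx': 325.6105157274548, 'cy': 238.22134007158647, 'pose': array([[ 3.02724422e-01, -8.45153025e-01,  4.40538635e-01,
         1.42612108e+02],
       [-9.53027012e-01, -2.63642636e-01,  1.49104245e-01,
        -3.63350110e+02],
       [-9.87113656e-03, -4.64982715e-01, -8.85264726e-01,
         8.94693227e+02],
       [ 0.00000000e+00,  0.00000000e+00,  0.00000000e+00,
         1.00000000e+00]])}
```

View pics/side0.png

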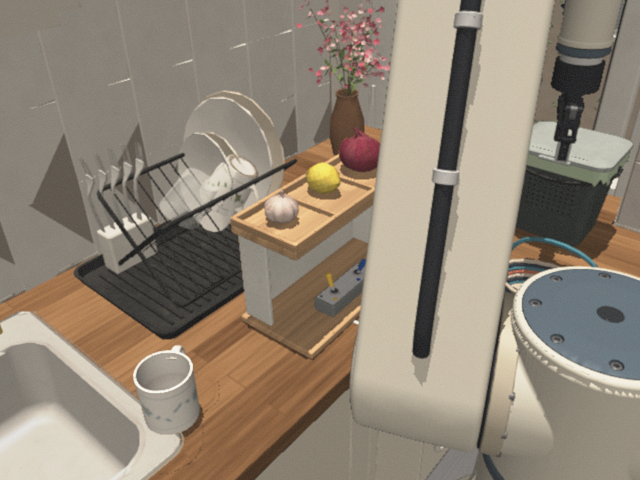

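View pics/top0.png

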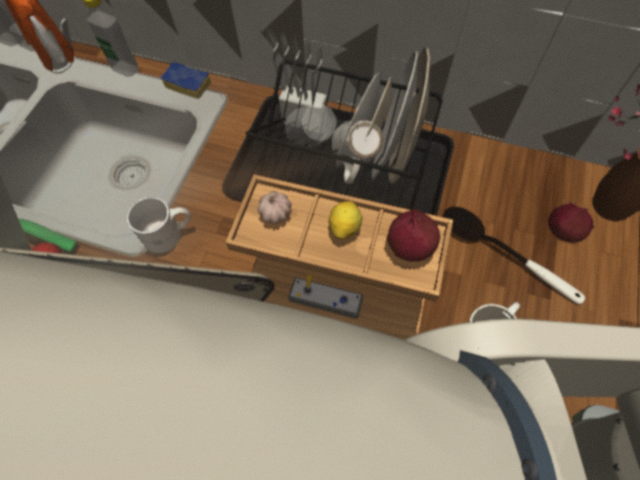

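The side view shows the shelf with its box at about (345,290), the yellow tip at (331,283) and the blue tip at about (362,265). The top view shows the board's corners (z 214), the yellow tip near (308,287) and the blue tip near (343,299).

Run:
```python
import cv2
a=cv2.imread("pics/top0.png")[165:345,215:465]; cv2.imwrite("pics/top0z.png",cv2.resize(a,None,fx=3.2,fy=3.2,interpolation=3))
a=cv2.imread("pics/side0.png")[150:360,220:400]; cv2.imwrite("pics/side0z.png",cv2.resize(a,None,fx=2.8,fy=2.8,interpolation=3))
```

```text
(no output)
```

View pics/top0z.png

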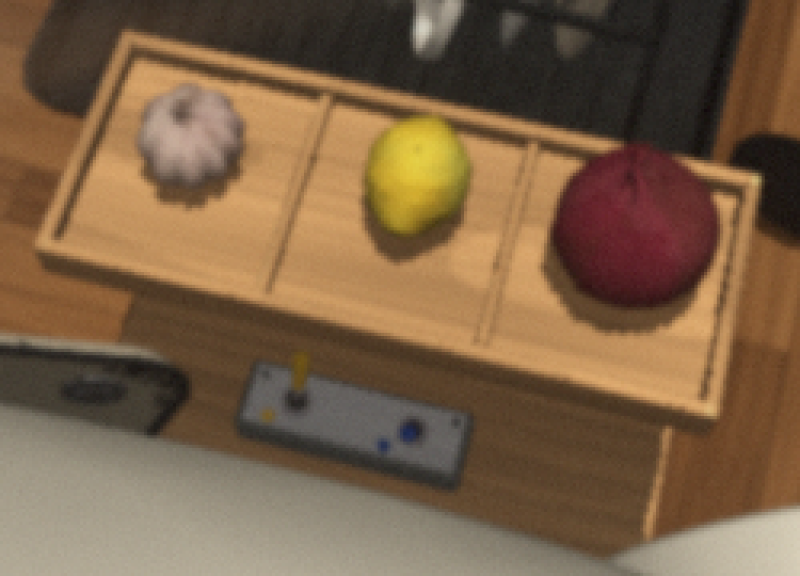

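View pics/side0z.png

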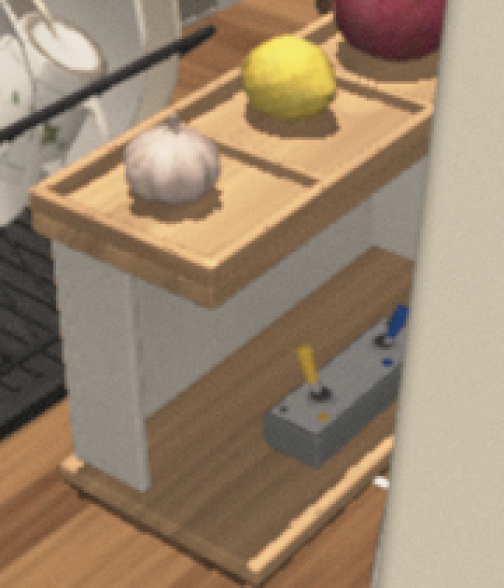

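```bash
cat > h.py <<'E'
import numpy as np
from rig import camera_params
def ray(n,u,v):
    p=camera_params(n);f=240/np.tan(np.radians(p["vertical_fov"]/2))
    T=p["pose"];d=T[:3,:3]@np.array([(u-p["cx"])/f,(v-p["cy"])/f,1]);return T[:3,3],d
def onz(n,u,v,z):
    o,d=ray(n,u,v);return o+d*(z-o[2])/d[2]
def two(a,b):
    (o,d),(p,e)=ray("top",*a),ray("side",*b)
    s=np.linalg.lstsq(np.c_[d,-e],p-o,rcond=None)[0]
    A,B=o+d*s[0],p+e*s[1];return (A+B)/2,np.linalg.norm(A-B)
E
python3 - <<'E'
from h import *
np.set_printoptions(precision=1,suppress=True)
t=lambda u,v:(215+u/3.2,165+v/3.2)
s=lambda u,v:(220+u/2.8,150+v/2.8)
for k,c,z in [("FL",(37,245),214),("FR",(716,412),214),("BL",(124,33),214),("BR",(760,177),214),("bBL",(253,361),40),("bBR",(472,409),40),("bFL",(240,423),40),("bFR",(460,472),40),("pivY",(296,400),40),("pivB",(412,430),43)]:
    print(k,onz("top",*t(*c),z))
for k,c,z in [("FL",(212,268),214),("BL",(32,195),214),("bFL",(317,434),40),("bBL",(265,410),40),("pivY",(319,395),40),("baseFL",(248,570),14)]:
    print("side",k,onz("side",*s(*c),z))
print(two(t(300,356),s(305,349)))
E
```

```text
FL [ 429.3 -101.9  214. ]
FR [ 442.7 -436.9  214. ]
BL [559.7 -96.3 214. ]
BR [ 572.7 -432.7  214. ]
bBL [ 469.3 -187.9   40. ]
bBR [ 478.8 -319.9   40. ]
bFL [ 430.2 -193.7   40. ]
bFR [ 439.7 -323.7   40. ]
pivY [ 453.4 -220.2   40. ]
pivB [ 454.8 -290.5   43. ]
side FL [425.6 -99.2 214. ]
side BL [553.3 -91.3 214. ]
side bFL [ 431.6 -193.2   40. ]
side bBL [ 471.6 -191.    40. ]
side pivY [ 454.7 -224.1   40. ]
side baseFL [406.  -97.4  14. ]
(array([ 465. , -220.4,   74.7]), np.float64(3.8506489529896393))
```

```bash
cat >> h.py <<'E'
from scipy.spatial.transform import Rotation as Ro
yaw=0.045
X=np.array([np.cos(yaw),np.sin(yaw),0]);Y=np.array([-np.sin(yaw),np.cos(yaw),0]);Z=np.array([0,0,1.])
PIV={"y":np.array([453.5,-221.5,0]),"b":np.array([456.,-291.5,0])}
def W(k,x,z,y=0): return PIV[k]+X*x+Y*y+Z*z
def RT(tilt,sgn):
    t=np.radians(tilt);tx=X*np.sin(t)-Z*np.cos(t);ty=sgn*Y
    return np.c_[tx,ty,np.cross(tx,ty)]
def rel(s,p,R=None):
    R0=Ro.from_euler("xyz",s["tcp_rot"]).as_matrix()
    d=R0.T@(p-s["eef_pos"]); rv=np.zeros(3) if R is None else np.degrees(Ro.from_matrix(R0.T@R).as_rotvec())
    return np.round(np.r_[d,rv],1)
E
python3 - <<'E'
from h import *
from rig import r
s=r.sense()
print(Ro.from_euler("xyz",s["tcp_rot"]).as_matrix().round(2))
print(onz("top",490,315,80), W("y",-90,175))
for g in(1,-1):
    print(rel(s,W("y",-110,200),RT(45,g)),rel(s,np.array([300,-400,300])))
E
```

```text
[[-0.    0.37 -0.93]
 [ 0.   -0.93 -0.37]
 [-1.   -0.   -0.  ]]
[ 489.5967139  -543.80535249   80.        ] [ 363.59110962 -225.54863326  175.        ]
[  31.  -286.8 -235.2 -149.6  -10.6   62. ] [ -69.2 -141.9 -130.3    0.     0.     0. ]
[  31.  -286.8 -235.2   18.2   44.6    7.6] [ -69.2 -141.9 -130.3    0.     0.     0. ]
```

>>> {"op": "drive_tool", "data": {"rows": [-30, -45, -40, 3, 7, 1, 40, -50, -90, -75, 6, 14, 2, 40, -60, -140, -115, 9, 22, 4, 40, -50, -190, -155, 12, 30, 5, 40, -30, -240, -195, 15, 38, 6.5, 40, 0, -287, -235, 18.2, 44.6, 7.6, 40, 31, -287, -235, 18.2, 44.6, 7.6, 40, 31, -287, -235, 18.2, 44.6, 7.6, 40, 31, -287, -235, 18.2, 44.6, 7.6, 40]}}

```text
clock: 1.23
eef_pos: [344.0, -227.8, 201.2]
tcp_rot: [3.141, 0.784, 0.044]
contact_force: [0.0, -0.8, -0.4]
opening: 0.396
```

Run:
```python
from h import *
from rig import r,grab_frame
import cv2
s=r.sense();print(rel(s,W("y",24,60),RT(45,-1)),rel(s,W("y",24-70,130),RT(45,-1)))
for n in("side","top"):
    cv2.imwrite(f"pics/{n}1.png",grab_frame(n)[:,:,::-1])
```

```text
[ 1.944e+02 -1.600e+00  5.500e+00  0.000e+00 -1.000e-01 -0.000e+00] [95.4 -1.5  5.4  0.  -0.1 -0. ]
```

View pics/side1.png

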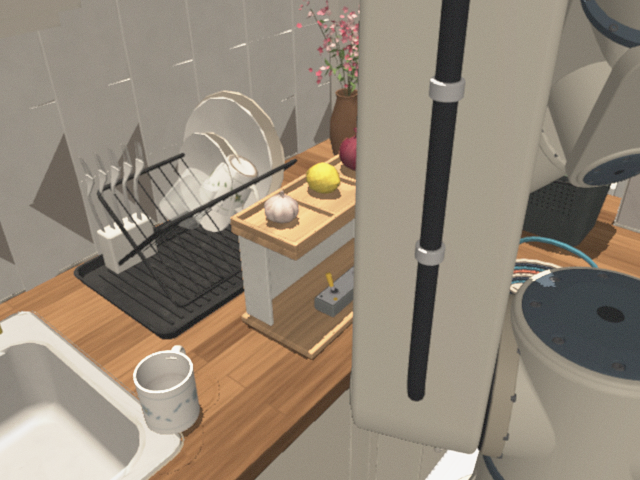

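View pics/top1.png

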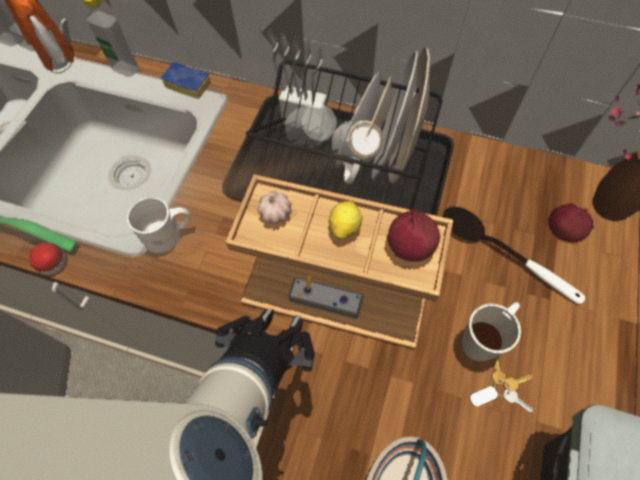

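The top view shows the half-open fingers at (268,315) and (297,322), in front of the shelf, with both toggles still visible. Next I'll move in along the tool axis.

>>> {"op": "drive_tool", "data": {"rows": [50, -1.5, 5, 0, 0, 0, 40, 100, -1.5, 5, 0, 0, 0, 40, 130, -1.5, 5, 0, 0, 0, 40, 130, -1.5, 5, 0, 0, 0, 40]}}

```text
clock: 1.82
eef_pos: [433.9, -223.5, 105.9]
tcp_rot: [3.14, 0.783, 0.044]
contact_force: [0.4, 0.6, -0.1]
opening: 0.401
```

Run:
```python
from h import *
from rig import r,grab_frame
import cv2
s=r.sense();print(s["eef_pos"],s["contact_force"],rel(s,W("y",24,60),RT(45,-1)))
a=grab_frame("top")[:,:,::-1][200:380,200:450];cv2.imwrite("pics/top2.png",cv2.resize(a,None,fx=3.2,fy=3.2,interpolation=3))
a=grab_frame("side")[:,:,::-1][150:360,220:400];cv2.imwrite("pics/side2.png",cv2.resize(a,None,fx=2.8,fy=2.8,interpolation=3))
```

```text
[ 433.87755041 -223.51830427  105.87362288] [ 0.42871799  0.56195363 -0.05947982] [63.3 -1.2  1.7  0.1 -0.1 -0. ]
```

View pics/top2.png

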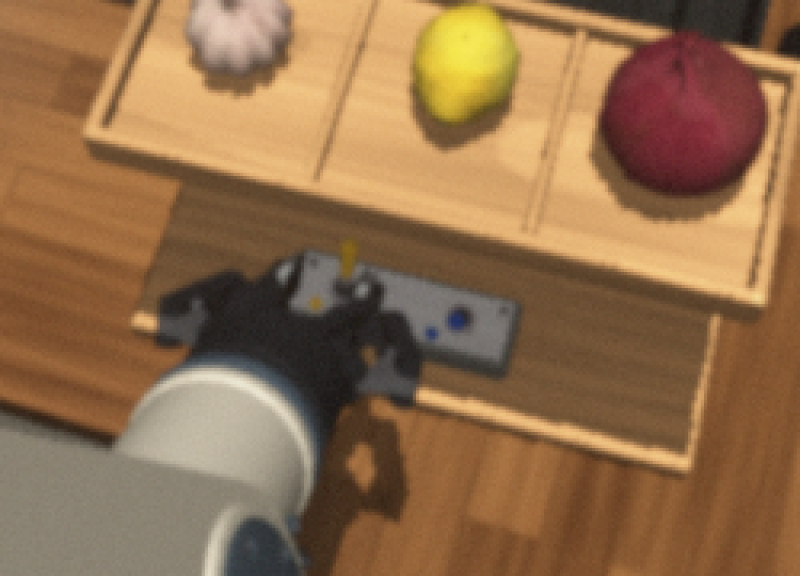

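View pics/side2.png

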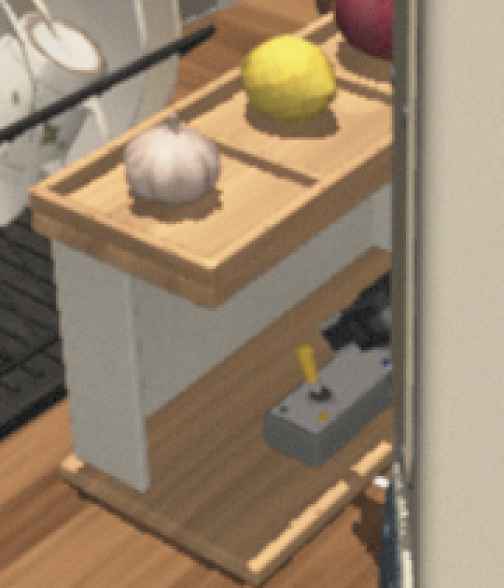

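Run:
```python
from h import *
from rig import r
for u,v in[(288,262),(365,282),(327,272)]: print(onz("top",200+u/3.2,200+v/3.2,110))
print(onz("top",200+349/3.2,200+245/3.2,76))
```

```text
[ 433.20346315 -198.11225483  110.        ]
[ 434.64668913 -241.58865539  110.        ]
[ 434.0083366  -220.18357029  110.        ]
[ 465.99208792 -220.57146423   76.        ]
```

>>> {"op": "drive_tool", "data": {"rows": [30, 0.5, 1.5, 0, 0, 0, 40, 50, 0.5, 1.5, 0, 0, 0, 40, 63, 0.5, 1.5, 0, 0, 0, 40, 63, 0.5, 1.5, 0, 0, 0, 40]}}

```text
clock: 2.42
eef_pos: [476.6, -223.1, 62.8]
tcp_rot: [3.136, 0.781, 0.041]
contact_force: [-0.3, -0.8, 0.1]
opening: 0.399
```

Run:
```python
from h import *
from rig import r,grab_frame
import cv2
s=r.sense();print(s["eef_pos"],s["contact_force"])
a=grab_frame("top")[:,:,::-1][230:340,230:380];cv2.imwrite("pics/top3.png",cv2.resize(a,None,fx=5,fy=5,interpolation=3))
a=grab_frame("side")[:,:,::-1][220:340,260:400];cv2.imwrite("pics/side3.png",cv2.resize(a,None,fx=4.5,fy=4.5,interpolation=3))
```

```text
[ 476.57876199 -223.13542559   62.76955658] [-0.27813802 -0.81327266  0.12595435]
```

View pics/top3.png

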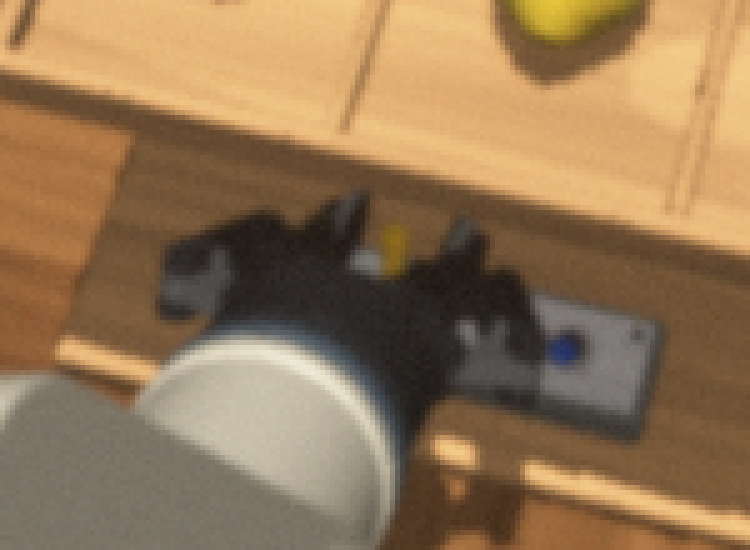

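View pics/side3.png

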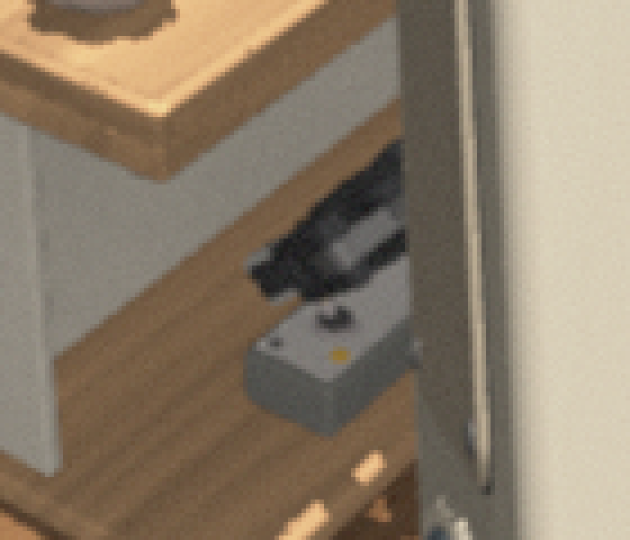

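The yellow cap at (397,245) is midway between the fingertips at (355,205) and (465,235). I'll grip it now.

>>> {"op": "drive_tool", "data": {"rows": [0, 0, 0, 0, 0, 0, 0, 0, 0, 0, 0, 0, 0, 0, 0, 0, 0, 0, 0, 0, 0, 0, 0, 0, 0, 0, 0, 0, 0, 0, 0, 0, 0, 0, 0], "newtons": 30}}

```text
clock: 3.15
eef_pos: [475.7, -220.5, 63.8]
tcp_rot: [3.139, 0.779, 0.046]
contact_force: [-2.0, 11.6, 8.7]
opening: 0.098
```

>>> {"op": "drive_tool", "data": {"rows": [-5, 0, 4, 0, 0, 0, 0, -10, 0, 8, 0, 0, 0, 0, -14, 0, 13, 0, 0, 0, 0, -18, 0, 18, 0, 0, 0, 0, -21, 0, 22, 0, 0, 0, 0, -22, 0, 23, 0, 0, 0, 0, -22, 0, 23, 0, 0, 0, 0]}}

```text
clock: 4.03
eef_pos: [446.3, -221.6, 64.2]
tcp_rot: [3.138, 0.774, 0.05]
contact_force: [27.2, 11.4, -11.6]
opening: 0.093
```

Run:
```python
from h import *
from rig import r,grab_frame
import cv2
s=r.sense();print(s["eef_pos"],s["contact_force"],s["opening"])
a=grab_frame("top")[:,:,::-1][230:340,230:380];cv2.imwrite("pics/top4.png",cv2.resize(a,None,fx=5,fy=5,interpolation=3))
```

```text
[ 446.27630435 -221.61086612   64.1765204 ] [ 27.2444088   11.44184841 -11.6151929 ] 0.09254918839413884
```

View pics/top4.png

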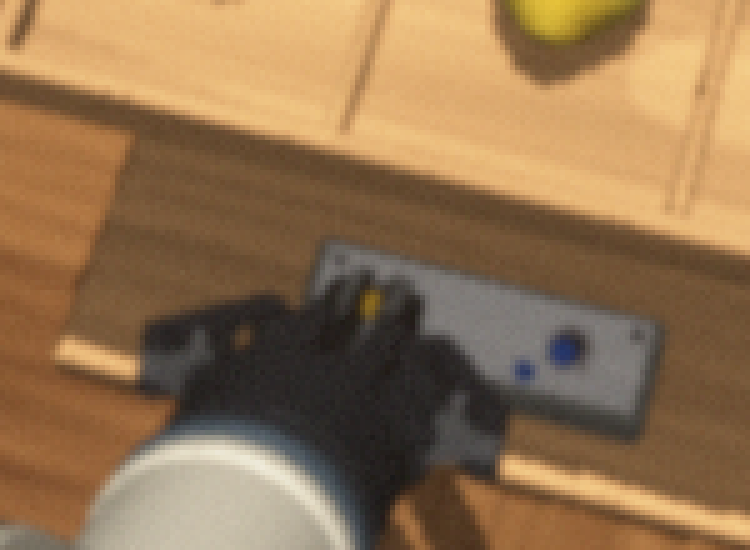

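The yellow cap at (372,303) came forward with the fingers, and the 27 N pull shows it is against its stop. I'll release it and back out along the tool axis.

>>> {"op": "drive_tool", "data": {"rows": [0, 0, -1, 0, 0, 0, 35, 0, 0, -2, 0, 0, 0, 35, 0, 0, -2, 0, 0, 0, 35, 0, 0, -2, 0, 0, 0, 35, -40, 0, -2, 0, 0, 0, 35, -80, 0, -2, 0, 0, 0, 0, -80, 0, -2, 0, 0, 0, 0, -80, 0, -2, 0, 0, 0, 0]}}

```text
clock: 5.08
eef_pos: [390.8, -225.0, 121.6]
tcp_rot: [3.137, 0.773, 0.047]
contact_force: [-0.5, 0.6, -0.6]
opening: -0.0
```

Run:
```python
from h import *
from rig import r,grab_frame
import cv2
s=r.sense();print(s["eef_pos"],s["contact_force"],s["opening"])
PIV["b"]=PIV["y"]-70*Y
for w in [(-50,75),(-35,62),(3,62)]: print(rel(s,W("b",*w),RT(45,-1)))
a=grab_frame("top")[:,:,::-1][230:340,230:380];cv2.imwrite("pics/top5.png",cv2.resize(a,None,fx=5,fy=5,interpolation=3))
a=grab_frame("side")[:,:,::-1][220:340,260:400];cv2.imwrite("pics/side5.png",cv2.resize(a,None,fx=4.5,fy=4.5,interpolation=3))
```

```text
[ 390.77159711 -224.99206281  121.60182388] [-0.46060046  0.5961348  -0.58404092] -0.000295873829621369
[41.6 69.2 24.9  0.4 -0.7  0.1]
[61.4 69.3 23.7  0.4 -0.7  0.1]
[88.6 69.5 -2.8  0.4 -0.7  0.1]
```

View pics/top5.png

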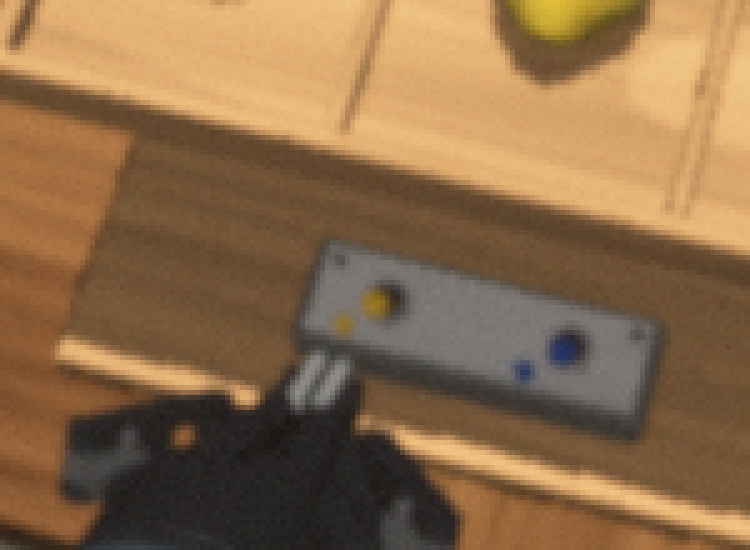

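View pics/side5.png

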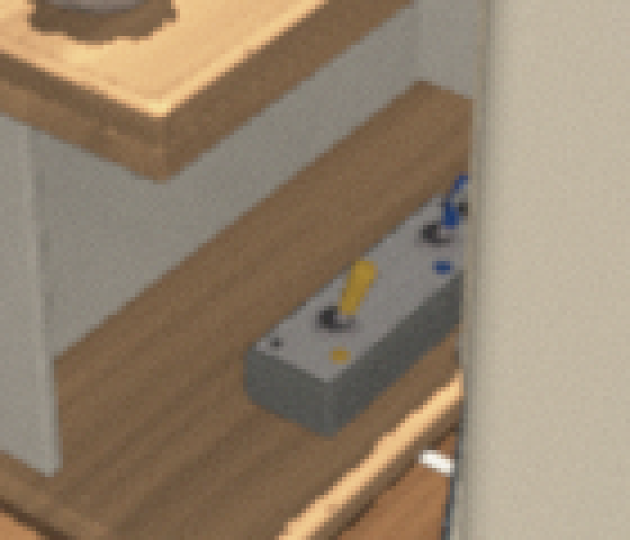

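The yellow toggle now leans to the front, like the blue one (tips at (378,302) and (566,349) in the top view). Next I'll push the blue toggle back with shut fingers.

>>> {"op": "drive_tool", "data": {"rows": [0, 35, 10, 0, 0, 0, 0, 20, 69, 25, 0, 0, 0, 0, 40, 69.5, 25, 0, 0, 0, 0, 58, 69.5, 27, 0, 0, 0, 0, 58, 69.5, 27, 0, 0, 0, 0]}}

```text
clock: 5.8
eef_pos: [417.6, -291.5, 59.5]
tcp_rot: [-3.14, 0.775, 0.055]
contact_force: [0.2, 0.6, 0.4]
opening: -0.001
```

>>> {"op": "drive_tool", "data": {"rows": [5, 0, -5, 0, 0, 0, 0, 10, 0, -10, 0, 0, 0, 0, 15, 0, -15, 0, 0, 0, 0, 20, 0, -20, 0, 0, 0, 0, 24, 0, -24, 0, 0, 0, 0, 27, 0, -27, 0, 0, 0, 0, 27, 0, -27, 0, 0, 0, 0]}}

```text
clock: 6.68
eef_pos: [455.7, -289.4, 59.9]
tcp_rot: [-3.141, 0.776, 0.054]
contact_force: [-4.2, -1.0, 3.9]
opening: -0.001
```

Run:
```python
from h import *
from rig import r,grab_frame
import cv2
s=r.sense();print(s["eef_pos"],s["contact_force"],s["opening"])
d=s["eef_pos"]-PIV["b"];print(d@X,d@Y)
a=grab_frame("top")[:,:,::-1][230:340,230:380];cv2.imwrite("pics/top6.png",cv2.resize(a,None,fx=5,fy=5,interpolation=3))
```

```text
[ 455.6965072  -289.43401805   59.85172466] [-4.21679    -0.96793448  3.91674485] -0.0014833315899840647
-0.21024774974134125 2.0775430597444795
```

View pics/top6.png

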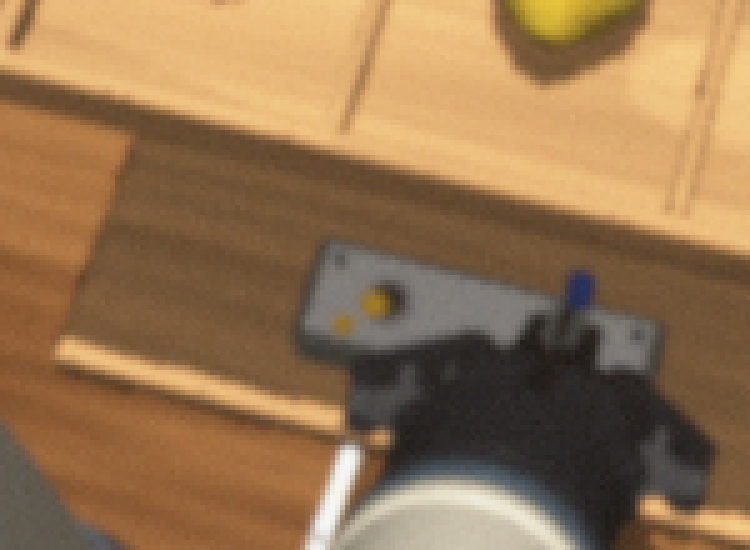

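The blue tip at (580,290) has moved back. I'll push a little further to be sure it reaches the stop, then back out.

>>> {"op": "drive_tool", "data": {"rows": [2, 0, -2, 0, 0, 0, 0, 4, 0, -4, 0, 0, 0, 0, 4, 0, -4, 0, 0, 0, 0]}}

```text
clock: 7.1
eef_pos: [457.6, -289.2, 59.0]
tcp_rot: [-3.14, 0.781, 0.05]
contact_force: [-45.7, -5.3, 29.8]
opening: -0.0
```

>>> {"op": "drive_tool", "data": {"rows": [-30, 0, 8, 0, 0, 0, 0, -80, 0, 8, 0, 0, 0, 0, -130, 0, 8, 0, 0, 0, 0, -170, 0, 8, 0, 0, 0, 0, -170, 0, 8, 0, 0, 0, 0, -170, 0, 8, 0, 0, 0, 0]}}

```text
clock: 7.85
eef_pos: [331.7, -295.7, 173.0]
tcp_rot: [-3.14, 0.781, 0.049]
contact_force: [0.2, -0.1, -1.0]
opening: -0.003
```

Run:
```python
from h import *
from rig import r,grab_frame
import cv2
s=r.sense();print(s["eef_pos"],s["contact_force"],s["qvel"].round(3))
a=grab_frame("top")[:,:,::-1][165:345,215:465];cv2.imwrite("pics/top7.png",cv2.resize(a,None,fx=3.2,fy=3.2,interpolation=3))
a=grab_frame("side")[:,:,::-1][150:360,220:400];cv2.imwrite("pics/side7.png",cv2.resize(a,None,fx=2.8,fy=2.8,interpolation=3))
```

```text
[ 331.73017846 -295.7116161   172.99886275] [ 0.15486362 -0.14211639 -0.99436555] [ 0.017  0.025  0.003  0.    -0.001  0.002]
```

View pics/top7.png

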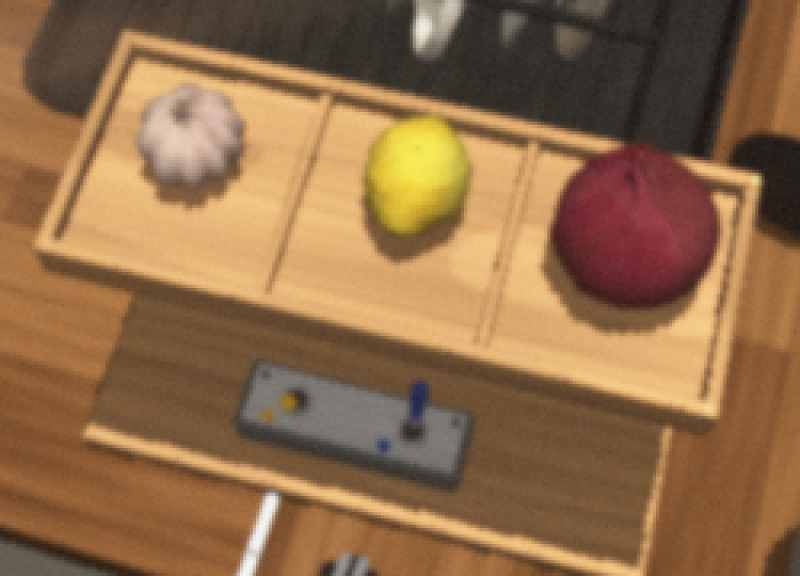

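View pics/side7.png

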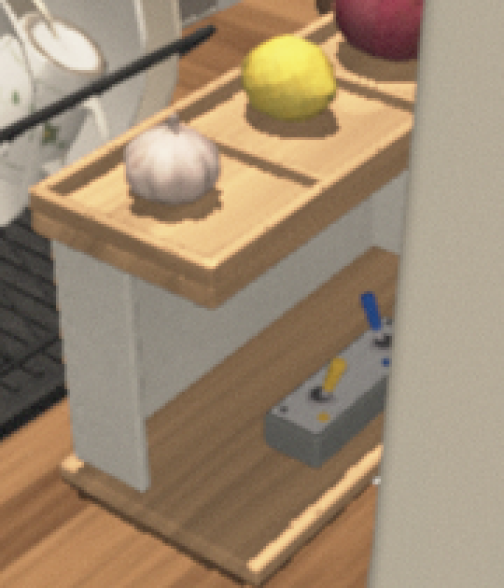

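Both toggles are over: yellow's tip at (290,402) is to the front, and blue's tip at (420,385) is to the back. The produce looks unmoved and the arm is clear, so I'll hand in.

Run:
```python
from rig import sign_off
print(sign_off())
```

```text
the job is handed in; nothing more can be done
None
```

Both toggles are switched and the job is handed in at about 8 s on the clock, out of 64 s. I gripped the yellow light toggle by its cap and pulled it to the front stop. I then pushed the blue fan toggle to the back stop with shut fingers, and the gripper backed out clear of the shelf.

- **Toggles:** the last top and side pictures show yellow leaning to the front and blue to the back. I judged the angles by eye from the pictures, since I have no joint readings.
- **Produce:** the onion, garlic and lemon show at the same pixels as at the start in the top view.
- **Contact:** the tool force read about 1 N after backing out, so the robot was touching nothing.

**Possible problem:** my final push on the blue toggle loaded the fingertips harder than I meant to. It read about 55 N against the stop. That is under the 120 N wrist limit, and only the fingertips were touching. The 40 N limit is worded for the arm and the gripper's body, so I don't expect it to apply, but I can't confirm that because sign-off gives no verdict.

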